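# Free a crossed filter cap on a dust extractor

## Robot

A 6-joint arm with a two-finger parallel gripper is mounted at the origin on a cart in front of the work surface, level with it; the furniture and walls round the work are solid. World frame = base frame: x ahead of the robot, y to its left, z up, the work surface at z = 0. Lengths are in m, angles in rad, forces in N, time in s.
With the tool pointing down it reaches from about 0.25 to 0.725 m from the base axis. Payload 4 kg.
Tool frame: the origin (TCP) lies on the centre line of the jaws, within the pads' length; the fingertips stand ahead of it and the grasp point (between the pads) lies 3 mm ahead of it (bot.tcp_to_tips is the z of the fingertips in the tool frame, in m); z points along the fingers, y is the line along which they close (so a half turn about z gives the same grasp; the last joint's range is limited). The gripper opens to 85 mm and grips with 20 to 120 N. Pads are 22 mm wide; open, the fingers measure 114 mm over their backs; the gripper's body (76 mm by 85 mm) begins 54 mm behind the grasp point. The pads swing forward as they close: fully open they stand 13 mm farther back than shut.
Start: joints at [1.178, 0.241, 0.005, 1.335, 0, 1.571], TCP at [0.191, 0.462, 0.253] pointing down, gripper open.
Joint ranges: [-2.72, 2.72], [-1.05, 1.87], [-1.09, 1.28], [-1.99, 2.15], [-1.42, 1.44], [-3.14, 3.14]. Speed limits (rad/s): [2.79, 2.79, 3.14, 3.14, 3.14, 3.14].

## Interface

Orientations are given as a unit quaternion [x, y, z, w].
In Python, from workcell import telemetry, camera, camera_params, ticket, boxes_of, cut_out, spot_point, bot gives the robot as it stands.
- The arm moves only by the shell command python3 -m creep 'ROWS'. ROWS is text: rows parted by semicolons, each of 5 numbers parted by spaces: the opening, from 0 (shut) to 1 (fully open), then the shift along the tool's x, y, z in units of 150 mm (1.0 is 150 mm), then the turn about the tool's z in units of 180 degrees (1.0 is 180 degrees). In form: claw x y z turn; .... A call has 1 to 12 rows; each row is the pose to reach, as a shift and turn from the pose commanded when the call began, along the tool's axes at that moment, turning the shorter way round; what a row does not reach only later rows make up. A row lasts 1/8 s, in which the tool goes at most 62.5 mm and 10.7 degrees, less where a joint would pass 70% of its speed; a pose out of reach is approached as far as the arm can. A call with a number of a shift or a turn outside -1 to 1 is refused whole. A call with a gripper value outside its range is refused whole. The fingers move at their own pace and stop on an object; the grip force is fixed at half the most. Time passes only in rows, so rows that repeat a pose let the fingers close. It gives the time, the measured TCP pose, the force, the opening and the grip force at its end, in the units of the state.
- telemetry.get_obs(): the state, without advancing time (a new reading comes with each control period).
- camera(name): name is "scene" or "top"; returns the picture (480x640x3 uint8, red, green, blue); there is no depth.
- camera_params(name): a dict with "camera_matrix" (3x3 intrinsics, pixels), "eye" and "attitude" of the camera in the world. Camera axes: x right, y down, z forward; pixel columns grow to the right and rows downward; lengths in m; the calibration is good to about 2 mm. A picture is of the moment at which its call begins. camera_params takes no time and is no camera call.
- ticket.job_done(): hands the job in; it is judged then, once.
Trained networks look in the newest picture that a camera, given by its name, has taken for a name from the list of things; names that differ only in an ending like _2 or _b are one class to them, and where a whole thing is asked for, a point or a joint stands for the part that bears it (a point fixed in the world has none). Each returns a list of dicts, best first, with "conf" (0 to 1); they miss things now and then, are a little off and sometimes report something else, mostly with a low value. They report only what shows in the picture. A call takes as long as a camera call.
- boxes_of(thing, camera): "at" ([x, y, z] in m, in world coordinates, good to about 4 mm: the middle of the surface that is visible of it).
- cut_out(thing, camera): "pixels" (480x640 bool, what is visible of it).
- spot_point(thing, camera): "at" ([x, y, z] in m, in world coordinates, good to about 4 mm: a listed point, or the origin of a listed thing).
The state is a dict: "clock": time; "joint_pos": joint angles; "joint_vel": joint speeds; "tau": joint torques, N m; "eef_pos": TCP position; "tool_rot": TCP orientation; "ft_force": force on the tool from outside, world axes, zero at the start; "ft_torque": the same for the moment, N m; "grip_width": finger opening in m; "grasp_force": force on a finger pad.
Only numpy, scipy, OpenCV 4.12 (cv2) and the standard library are available. Lean on these libraries where they do the work, as an engineer would, in place of code of your own. Each camera call takes 0.05 s, during which the arm holds its last target. There are 200 camera calls.

## Task

The screw cap on the dust extractor's leaning canister sits crossed on its thread. First push the red mushroom stop button down until it stays down; then turn the cap back (anticlockwise) until it drops into its thread and screw it forward (clockwise) fully home. Last, twist the stop button clockwise until it pops up again, let go, and leave everything else where it stands.

Things in the scene. Friction and masses are not known exactly. Their poses are not given: they have to be found in the camera images.
- extractor: dust extractor, fixed: grey case 140 (x) by 130 (y) by 66 mm high with a metal canister 80 mm thick that leans 30 degrees from upright to its front (own -x, vents and green lamp, roughly facing the robot). Origin: on the trolley top 6 mm in front of the case's middle; z up. The canister's axis points along (-0.5, 0, 0.866) here, through (-0.012, 0, 0.150) m.
- cap_grip (a point): on the canister's axis, in the middle of the cap's yellow grip bar, 14 mm below the bar's top and 22 mm above the cap's face; moves and turns with the cap. z axis: outward along the canister's axis (30 degrees off upright); x axis: along the bar. The bar stands across the cap: 70 mm long, 20 thick, 36 high.
- cap_face (a point): middle of the flat face of the black screw cap, 92 mm across, under the bar; axes as cap_grip. The cap is captive: it can only turn, and slide 14.5 mm along the axis. Home, the white mark on its face meets the white mark on the canister's flange at the front (robot side); before that its mark lies anticlockwise of it.
- cap (a joint): turn of the cap, rad, growing clockwise seen from above the cap (screwing forward); stops at -0.25 and 1.30. Starts at 0.60 to 1.15, crossed on top of the thread, where forward turning never engages it. It drops into the gap of the thread at 0.2 and below, then can be screwed forward; 1.30 is home. Turning takes about 0.05 N m.
- cap_lift (a joint): height of the cap along the axis over its home position, m: about 0.012 crossed, 0.003 to 0.004 once dropped into the thread, sinking to 0 as it is screwed forward from 0.28 to 1.2 rad. A light spring and its weight (3 to 5 N in all) push it down; a firm grip on the bar can hold it up, so loosen the grip or push along for it to drop.
- stop_box: yellow stop box, 92 by 92 by 60 mm high, fixed where it stands, with a red mushroom button in the middle of its top. Origin: middle of the underside; z up.
- stop_top (a point): middle of the top of the red mushroom button, 116 mm over the trolley top when up; moves with it. The round head is 54 mm across, with straight sides from 7 to 23 mm below this point and its underside 26 mm below; under it is only an 18 mm stem. The box top lies 56 mm below this point (button up) or 48 mm (down).
- stop_press (a joint): travel of the button, m, 0 up, growing downward; a spring (3 N at the top, 6.5 N at the bottom) drives it up. It ends at 0.009; pushed beyond 0.008 it catches and stays at 0.008 when let go.
- stop_knob (a joint): turn of the button's head, rad, 0 to 1.2, growing clockwise seen from above. Turned beyond about 0.7 while caught it is freed and pops up once the grip no longer holds it down. A weak spring turns it slowly back to 0.
- flask: orange drinking flask, 72 mm thick, 250 high, standing at the back; a bystander. Origin: middle of its underside.
- glue_bottle: white paste bottle with a red nozzle, 50 mm thick, 151 high, at the back; a bystander. Origin: middle of its underside.
- label_roll: roll of white labels, 54 mm across, 40 high, at the back; a bystander. Origin: middle of its underside.
- tape: roll of masking tape lying flat, 104 mm across, 25 high, at the back; a bystander. Origin: middle of its underside.
- scanner: dark grey hand scanner, 139 mm long, 65 high, at the back left; a bystander. Origin: middle of its underside.
- dust_brush: flat dusting brush with a wooden handle, 196 mm long, 13 high, at the right edge; a bystander. Origin: middle of its underside.

How it is judged:
By the outcome, as a careful person would: the job done as asked, in the order asked, and still so for the second after the job is handed in, with the robot touching nothing.
It also fails if it takes over 72 s, if anything falls off the work surface, if the arm or the gripper's body presses on something with over 40 N, if the wrist force passes 120 N, or if a joint passes its speed limit or range.

## Working session

There is one attempt and no reset: what is moved stays moved. The work goes in short steps, Python scripts to look and compute and a shell command to move; the robot and the scene stay as the last step left them, time stands still between calls to the robot, and variables do not carry over. Pictures are saved under pics/ and viewed, at most 10 in all, crops included, and the job is handed in when it is done.

```bash
mkdir -p pics; ls
python3 - <<'E'
from workcell import telemetry,camera,camera_params,boxes_of,spot_point,bot
import cv2,numpy as np
np.set_printoptions(precision=4,suppress=True)
o=telemetry.get_obs()
for k,v in o.items(): print(k,v)
print(bot.tcp_to_tips,[a for a in dir(bot) if a[0]!='_'])
for c in("scene","top"):
    im=camera(c); cv2.imwrite(f"pics/{c}0.png",im[:,:,::-1]); p=camera_params(c); print(c,p)
    for t in("extractor","cap_grip","cap_face","stop_box","stop_top","flask","glue_bottle"):
        r=spot_point(t,c); print(t,[(x['conf'],np.array(x['at'])) for x in r[:2]])
    for t in ("cap","stop_top"):print('box',t,[(x['conf'],np.array(x['at'])) for x in boxes_of(t,c)[:2]])
E
```

```text
pics
clock 0.0
joint_pos [1.178  0.2414 0.0037 1.3352 0.     1.5708]
joint_vel [ 0.      0.0007  0.0017 -0.0008 -0.0011 -0.0005]
tau [  0.0014 -37.2316  25.2409   0.0169   0.0002   0.    ]
eef_pos [0.1912 0.4614 0.2524]
tool_rot [ 0.1951  0.9808 -0.001  -0.0002]
ft_force [-0.04    0.3021  0.9141]
ft_torque [-0.025  -0.0207 -0.001 ]
grasp_force 0.0
grip_width 0.08554930814133625
0.022 ['Unreachable', 'tcp_to_tips']
scene {'camera_matrix': array([[559.8683,   0.    , 328.8757],
       [  0.    , 559.8683, 244.4813],
       [  0.    ,   0.    ,   1.    ]]), 'eye': array([ 0.0745, -0.6807,  0.989 ]), 'attitude': array([ 0.8697, -0.3063,  0.122 , -0.3673])}
extractor [(0.88, array([0.5086, 0.0976, 0.0023]))]
cap_grip [(0.75, array([0.4803, 0.0921, 0.1901])), (0.27, array([0.6712, 0.0294, 0.0031]))]
cap_face [(0.83, array([0.491 , 0.0895, 0.1702]))]
stop_box [(0.66, array([ 0.485 , -0.138 , -0.0003]))]
stop_top [(0.72, array([ 0.4838, -0.1364,  0.112 ]))]
flask [(0.62, array([ 0.7093, -0.0616,  0.0036]))]
glue_bottle [(0.76, array([ 0.7198, -0.1346,  0.0004]))]
box cap [(0.6, array([0.483 
[... 314 characters left out ...]
ray([ 0.4196, -0.006 ,  1.1472]), 'attitude': array([ 0.7073, -0.7021,  0.0618, -0.0541])}
extractor [(0.96, array([ 0.5093,  0.0977, -0.0018]))]
cap_grip [(0.97, array([0.4756, 0.0917, 0.1931])), (0.63, array([0.4882, 0.096 , 0.1742]))]
cap_face [(0.92, array([0.4893, 0.0935, 0.1695])), (0.31, array([ 0.6708,  0.028 , -0.001 ]))]
stop_box [(0.64, array([ 0.4806, -0.1414,  0.0037]))]
stop_top [(0.71, array([ 0.4878, -0.137 ,  0.114 ]))]
flask [(0.71, array([ 0.7102, -0.0606,  0.0034]))]
glue_bottle [(0.67, array([ 0.7256, -0.1352,  0.002 ])), (0.35, array([ 0.7167, -0.2008,  0.0006]))]
box cap [(0.62, array([0.4915, 0.0861, 0.1784]))]
box stop_top [(0.61, array([ 0.4888, -0.1365,  0.1113]))]
```

View pics/top0.png

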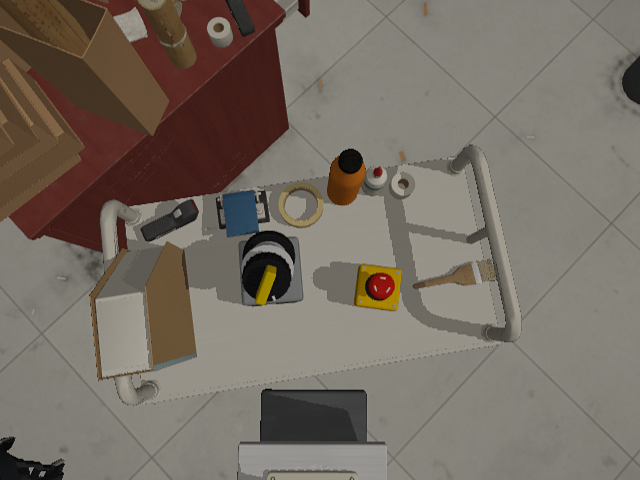

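View pics/scene0.png

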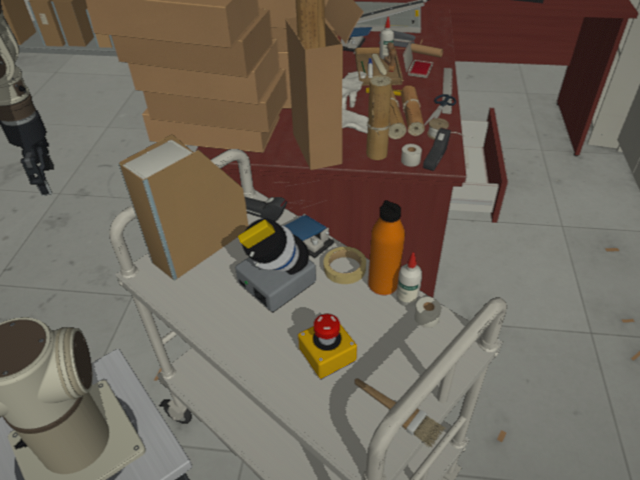

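Run:
```python
import cv2,numpy as np
a=cv2.imread('pics/top0.png')[215:315,225:315]; b=cv2.imread('pics/scene0.png')[210:310,225:325]
f=lambda i:cv2.resize(i,(400,600 if 0 else 400*i.shape[0]//i.shape[1]),interpolation=cv2.INTER_CUBIC)
A,B=f(a),f(b);B=cv2.resize(B,(400,A.shape[0]))
cv2.imwrite('pics/z.png',np.hstack([A,B]))
```

```text
(no output)
```

View pics/z.png

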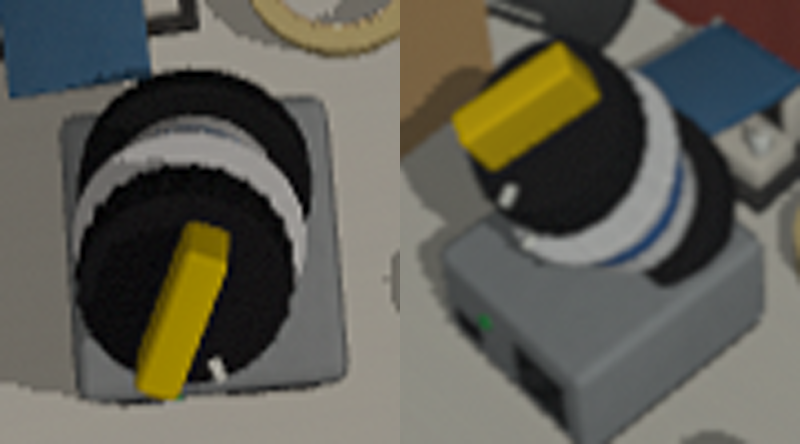

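```bash
cat > h.py <<'E'
import cv2,numpy as np
from scipy.spatial.transform import Rotation as R
from workcell import camera_params
P={c:camera_params(c) for c in('scene','top')}
def proj(c,X):
    p=P[c];q=(np.atleast_2d(X)-p['eye'])@R.from_quat(p['attitude']).as_matrix()
    q=q@p['camera_matrix'].T;return q[:,:2]/q[:,2:]
def unproj(c,uv,z):
    p=P[c];d=R.from_quat(p['attitude']).as_matrix()@np.linalg.solve(p['camera_matrix'],[*uv,1]);return p['eye']+d*(z-p['eye'][2])/d[2]
lean=lambda psi:R.from_euler('z',psi)*R.from_euler('y',-30,degrees=True)
E
cat > fit.py <<'E'
from h import *
import sys
from scipy.optimize import differential_evolution
tag=sys.argv[1]
psi=float(sys.argv[2]) if len(sys.argv)>2 else None
M={}
for c,(x,y) in {'top':(225,215),'scene':(225,205)}.items():
    im=cv2.imread(f'pics/{c}{tag}.png');h=cv2.cvtColor(im,cv2.COLOR_BGR2HSV)
    m=cv2.inRange(h,(18,150,60),(35,255,255));m2=np.zeros_like(m);m2[y:y+110,x:x+100]=m[y:y+110,x:x+100]
    M[c]=cv2.resize(m2[y:y+110,x:x+100],None,fx=4,fy=4,interpolation=cv2.INTER_LINEAR)>127;M[c]=(M[c],x,y)
box=np.array([[a*.035,b*.010,z] for a in(-1,1) for b in(-1,1) for z in(-.022,.014)])
def cost(p):
    x,y,z,ps,ph=p;B=(lean(ps)*R.from_euler('z',ph)).apply(box)+[x,y,z];s=0
    for c,(m,x0,y0) in M.items():
        u=(proj(c,B)-[x0,y0]+.5)*4-.5
        k=np.zeros(m.shape,np.uint8);cv2.fillConvexPoly(k,cv2.convexHull(u.round().astype(np.int32)),1)
        s+=1-(m&(k>0)).sum()/(m|(k>0)).sum()
    return s
bp=(-.3,.4) if psi is None else (psi-.005,psi+.005)
r=differential_evolution(cost,[(.455,.50),(.07,.115),(.165,.21),bp,(-1.57,1.57)],seed=1,maxiter=60,popsize=20)
print('grip,psi,phi',r.x.round(4),'cost',r.fun,[m.sum()//16 for m,_,_ in M.values()])
E
python3 fit.py 0
python3 - <<'E'
from h import *
s=400/90; t=lambda u,v:np.array([225+u/s,215+v/s])
for a,b in(((65,120),(82,398)),((322,100),(345,375)),((82,398),(345,375))):
    A=unproj('top',t(*a),.066);B=unproj('top',t(*b),.066);d=A-B;print(A.round(3),B.round(3),np.arctan2(d[1],d[0]))
m=t(218,370);
for z in(.145,.15,.155,.16):print(unproj('top',m,z))
s=4;mm=np.array([225+(508-400)/4,210+195/4.44]);fm=np.array([225+(525-400)/4,210+240/4.44])
for z in(.13,.14,.145,.15,.155,.16):print(z,unproj('scene',mm,z),unproj('scene',fm,z))
E
```

```text
grip,psi,phi [ 0.4755  0.0887  0.1886  0.046  -0.3866] cost 0.14280179255650072 [np.int64(471), np.int64(595)]
[0.575 0.159 0.066] [0.442 0.146 0.066] 0.09302882072237911
[0.586 0.035 0.066] [0.454 0.022 0.066] 0.09658440179481052
[0.442 0.146 0.066] [0.454 0.022 0.066] 1.6641997422027581
[0.45305279 0.07573657 0.145     ]
[0.45288596 0.07532894 0.15      ]
[0.45271913 0.07492131 0.155     ]
[0.45255231 0.07451368 0.16      ]
0.13 [0.46400532 0.09354912 0.13      ] [0.45452969 0.06235663 0.13      ]
0.14 [0.45947065 0.08453577 0.14      ] [0.45010533 0.05370642 0.14      ]
0.145 [0.45720332 0.0800291  0.145     ] [0.44789315 0.04938131 0.145     ]
0.15 [0.45493598 0.07552243 0.15      ] [0.44568097 0.0450562  0.15      ]
0.155 [0.45266865 0.07101576 0.155     ] [0.44346879 0.04073109 0.155     ]
0.16 [0.45040131 0.06650909 0.16      ] [0.44125661 0.03640598 0.16      ]
```

```bash
cat >> h.py <<'E'
def to(x,y,z,tooly=None):
    """print shift+turn (units of the moves) from the present pose to TCP x,y,z with tool y at yaw tooly (mod pi)"""
    from workcell import telemetry
    o=telemetry.get_obs();r=R.from_quat(o['tool_rot']);d=r.inv().apply(np.array([x,y,z])-o['eef_pos'])/.15
    Y=r.as_matrix()[:,1];a=np.arctan2(Y[1],Y[0]);t=0
    if tooly is not None: t=-((tooly-a+np.pi/2)%np.pi-np.pi/2)/np.pi
    print('shift',d.round(3),'turn',round(t,3),'| t',round(o['clock'],2),'pos',np.round(o['eef_pos'],4),'tooly',round(a,3),'F',np.round(o['ft_force'],1),'w',round(o['grip_width'],4),'gf',round(o['grasp_force'],1),'j',np.round(o['joint_pos'],2))
E
python3 fit.py 0 0.095
python3 -m creep '0 0 0 -0.33 0; 0 0 0 -0.66 0; 0 -0.2 -0.2 -0.66 0; 0 -0.4 -0.4 -0.66 0; 0 -0.6 -0.6 -0.66 0; 0 -0.78 -0.83 -0.66 0'
python3 -c "
from h import *
to(.30,.12,.33,1.57);to(.4,0,.3,1.57)"
```

```text
grip,psi,phi [ 0.4759  0.0886  0.1883  0.0915 -0.4135] cost 0.14826275304667658 [np.int64(471), np.int64(595)]
clock: 1.75
eef_pos: [0.2522, 0.301, 0.3523]
tool_rot: [0.195, 0.981, 0.0, 0.0]
ft_force: [0.4, -0.6, 0.3]
grip_width: -0.0002
grasp_force: 0.0
shift [-0.756 -0.993  0.149] turn -0.125 | t 1.75 pos [0.2522 0.301  0.3523] tooly 1.178 F [ 0.4 -0.6  0.3] w -0.0002 gf 0.0 j [ 0.87  0.   -0.02  1.55 -0.    1.27]
shift [-1.678 -1.477  0.349] turn -0.125 | t 1.75 pos [0.2522 0.301  0.3523] tooly 1.178 F [ 0.4 -0.6  0.3] w -0.0002 gf 0.0 j [ 0.87  0.   -0.02  1.55 -0.    1.27]
```

```bash
python3 -m creep '0 -0.25 -0.33 0 0; 0 -0.5 -0.66 0 0; 0 -0.75 -0.99 0.1 0; 0 -0.75 -0.99 0.1 0'
python3 -c "
from h import *
to(.4,0,.3);to(.485,-.138,.145)"
```

```text
clock: 2.25
eef_pos: [0.2991, 0.118, 0.3368]
tool_rot: [0.2, 0.98, -0.001, -0.0]
ft_force: [0.4, 0.8, 0.2]
grip_width: 0.0005
grasp_force: 0.0
shift [-0.927 -0.459  0.246] turn 0 | t 2.25 pos [0.2991 0.118  0.3368] tooly 1.168 F [0.4 0.8 0.2] w 0.0005 gf 0.0 j [ 0.38 -0.14 -0.19  1.53 -0.    0.78]
shift [-1.809 -1.082  1.28 ] turn 0 | t 2.25 pos [0.2991 0.118  0.3368] tooly 1.168 F [0.4 0.8 0.2] w 0.0005 gf 0.0 j [ 0.38 -0.14 -0.19  1.53 -0.    0.78]
```

```bash
python3 -m creep '0 -0.3 -0.15 0.1 0; 0 -0.6 -0.3 0.2 0; 0 -0.9 -0.45 0.24 0; 0 -0.9 -0.45 0.24 0'
python3 - <<'E'
from h import *
for c in('top','scene'):
    im=cv2.imread(f'pics/{c}0.png');h=cv2.cvtColor(im,cv2.COLOR_BGR2HSV)
    m=(cv2.inRange(h,(0,150,60),(8,255,255))|cv2.inRange(h,(172,150,60),(180,255,255)))
    y,x=np.nonzero(m);k=(abs(x-(380 if c=='top' else 326))<30)&(abs(y-(287 if c=='top' else 325))<25)
    # silhouette-hull mask fit of the head cylinder
    pts=np.c_[x,y][k];
    from scipy.optimize import minimize
    M=np.zeros(m.shape,np.uint8);M[pts[:,1],pts[:,0]]=1;M=cv2.morphologyEx(M,cv2.MORPH_CLOSE,np.ones((7,7)))
    M=cv2.resize(M*255,None,fx=4,fy=4)>127
    th=np.linspace(0,6.28,60)
    def cost(p):
        B=np.vstack([np.c_[p[0]+r*np.cos(th),p[1]+r*np.sin(th),0*th+z] for r,z in((.027,.093),(.027,.109),(.018,.116))])
        K=np.zeros(M.shape,np.uint8);cv2.fillConvexPoly(K,cv2.convexHull(((proj(c,B)+.5)*4-.5).round().astype(np.int32)),1)
        return 1-(M&(K>0)).sum()/(M|(K>0)).sum()
    r=minimize(cost,[.485,-.137],method='Nelder-Mead',options=dict(initial_simplex=[[.485,-.137],[.495,-.137],[.485,-.127]]));print(c,r.x,r.fun)
to(.485,-.138,.145)
E
```

```text
clock: 2.75
eef_pos: [0.3993, 0.0069, 0.3005]
tool_rot: [0.197, 0.98, -0.0, -0.001]
ft_force: [0.0, -0.2, -1.0]
grip_width: -0.0001
grasp_force: 0.0
top [ 0.4819873  -0.13938644] 0.09212802768166095
scene [ 0.48223716 -0.14190719] 0.14529655451146817
shift [-0.901 -0.67   1.036] turn 0 | t 2.75 pos [0.3993 0.0069 0.3005] tooly 1.175 F [ 0.  -0.2 -1. ] w -0.0001 gf 0.0 j [ 0.02  0.02 -0.13  1.42  0.    0.41]
```

```bash
python3 -m creep '0 -0.3 -0.23 0.1 0; 0 -0.6 -0.46 0.2 0; 0 -0.89 -0.68 0.4 0; 0 -0.89 -0.68 0.7 0; 0 -0.89 -0.68 0.93 0; 0 -0.89 -0.68 0.93 0'
python3 -c "
from h import *
to(.483,-.139,.1295)"
```

```text
clock: 3.5
eef_pos: [0.4801, -0.1352, 0.1595]
tool_rot: [0.194, 0.981, 0.001, -0.003]
ft_force: [-0.6, 0.9, 0.5]
grip_width: -0.0001
grasp_force: 0.0
shift [-0.029 -0.016  0.2  ] turn 0 | t 3.5 pos [ 0.4801 -0.1352  0.1595] tooly 1.18 F [-0.6  0.9  0.5] w -0.0001 gf 0.0 j [-0.27  0.31 -0.16  1.11  0.    0.12]
```

```bash
python3 -m creep '0 -0.02 -0.02 0.08 0; 0 -0.02 -0.02 0.14 0; 0 -0.02 -0.02 0.17 0; 0 -0.02 -0.02 0.19 0; 0 -0.02 -0.02 0.195 0;0 -0.02 -0.02 0.195 0'
```

```text
clock: 4.25
eef_pos: [0.4841, -0.1414, 0.1331]
tool_rot: [0.195, 0.981, 0.0, 0.001]
ft_force: [-0.4, 0.8, 3.4]
grip_width: 0.0002
grasp_force: 1.9
```

```bash
python3 -m creep '0 0 0 0.01 0; 0 0 0 0.02 0; 0 0 0 0.02 0'
python3 -m creep '0 0 0 0.01 0; 0 0 0 0.015 0; 0 0 0 0.015 0'
```

```text
clock: 4.62
eef_pos: [0.4841, -0.1415, 0.1301]
tool_rot: [0.195, 0.981, 0.0, 0.001]
ft_force: [-0.8, 1.4, 6.4]
grip_width: -0.0001
grasp_force: 2.8
clock: 5.0
eef_pos: [0.4843, -0.1415, 0.1286]
tool_rot: [0.195, 0.981, 0.0, 0.001]
ft_force: [-2.1, 1.1, 9.4]
grip_width: 0.0002
grasp_force: 4.9
```

```bash
python3 -m creep '0 0 0 0.01 0; 0 0 0 0.01 0'
python3 -m creep '0 0 0 -0.1 0; 0 0 0 -0.3 0; 0 0 0 -0.7 0; 0 0 0 -1 0; 0 0 0 -1 0'
python3 - <<'E'
from h import *
from workcell import camera,spot_point
for c in('top','scene'):
    cv2.imwrite(f'pics/{c}1.png',camera(c)[:,:,::-1])
    print([(x['conf'],np.round(x['at'],4)) for x in spot_point('stop_top',c)[:2]])
to(.4,.0,.28,1.57)
E
```

```text
clock: 5.25
eef_pos: [0.4846, -0.1415, 0.1284]
tool_rot: [0.195, 0.981, 0.0, 0.002]
ft_force: [-3.0, 2.2, 16.5]
grip_width: 0.0003
grasp_force: 8.6
clock: 5.88
eef_pos: [0.4857, -0.1423, 0.2799]
tool_rot: [0.195, 0.981, -0.001, 0.004]
ft_force: [0.1, -0.5, -0.8]
grip_width: 0.0001
grasp_force: 0.0
[(0.69, array([ 0.4899, -0.1384,  0.1084]))]
[(0.69, array([ 0.4873, -0.1372,  0.1038]))]
shift [ 0.87   0.659 -0.037] turn -0.125 | t 6.08 pos [ 0.4827 -0.1413  0.2741] tooly 1.178 F [-0.3  0.1 -0.2] w -0.0003 gf 0.0 j [-0.28  0.24  0.06  1.39 -0.    0.11]
```

```bash
cat >> h.py <<'E'
G0=np.array([.4765,.0895,.1895]);PSI=.095
def cap(beta,drop=0,r=.022,h=.008):
    L=lean(PSI);a=L.apply([0,0,1]);f=L.apply([-1,0,0]);s=-np.cross(a,f)  # s to the left (+y)
    if s[1]<0:s=-s
    u=f*np.cos(beta)+s*np.sin(beta);n=np.cross(a,u)
    Q=G0-drop*a+r*u+h*a
    return Q[0],Q[1],Q[2]-.003*-1,np.arctan2(n[1],n[0])
E
python3 -m creep '0.5 0.3 0.22 0 0; 0.5 0.6 0.44 -0.05 0; 0.5 0.87 0.66 -0.1 0; 0.5 0.87 0.66 -0.1 0'
python3 - <<'E'
from h import *
for b in(.41,0,-.3,-.6): print(b,np.round(cap(b),4))
p=cap(.41);to(p[0],p[1],.28,p[3])
E
```

```text
clock: 6.58
eef_pos: [0.3989, 0.0021, 0.29]
tool_rot: [0.193, 0.981, -0.0, -0.001]
ft_force: [0.0, 0.1, 1.1]
grip_width: 0.0426
grasp_force: 0.0
0.41 [ 0.4543  0.0962  0.1893 -1.8358]
0 [ 0.4536  0.0873  0.1884 -1.4758]
-0.3 [ 0.455   0.0809  0.1889 -1.214 ]
-0.6 [ 0.458   0.0753  0.1903 -0.9409]
shift [-0.105  0.72   0.066] turn -0.039 | t 6.58 pos [0.3989 0.0021 0.29  ] tooly 1.183 F [0.  0.1 1.1] w 0.0426 gf 0.0 j [ 0.01  0.03 -0.15  1.4   0.    0.39]
```

```bash
python3 -m creep '0.5 -0.05 0.36 0 -0.02; 0.5 -0.105 0.72 0 -0.04; 0.5 -0.105 0.72 0 -0.04; 0.5 -0.105 0.72 0.2 -0.04; 0.5 -0.105 0.72 0.35 -0.04; 0.5 -0.105 0.72 0.35 -0.04'
python3 - <<'E'
from h import *
from workcell import camera
p=cap(.41);to(*p)
A,B=[camera(c)[:,:,::-1] for c in('top','scene')]
A=cv2.resize(A[200:320,205:325],(400,400),interpolation=2);B=cv2.resize(B[170:290,195:315],(400,400),interpolation=2)
cv2.imwrite('pics/z2.png',np.hstack([A,B]))
E
```

```text
clock: 7.32
eef_pos: [0.4551, 0.0922, 0.2357]
tool_rot: [0.134, 0.991, -0.001, -0.003]
ft_force: [0.2, -0.4, 0.3]
grip_width: 0.0426
grasp_force: 0.0
shift [0.01  0.026 0.309] turn -0.001 | t 7.33 pos [0.4551 0.0922 0.2357] tooly 1.302 F [ 0.2 -0.4  0.3] w 0.0426 gf 0.0 j [ 0.2   0.18 -0.11  1.28 -0.    0.47]
```

View pics/z2.png

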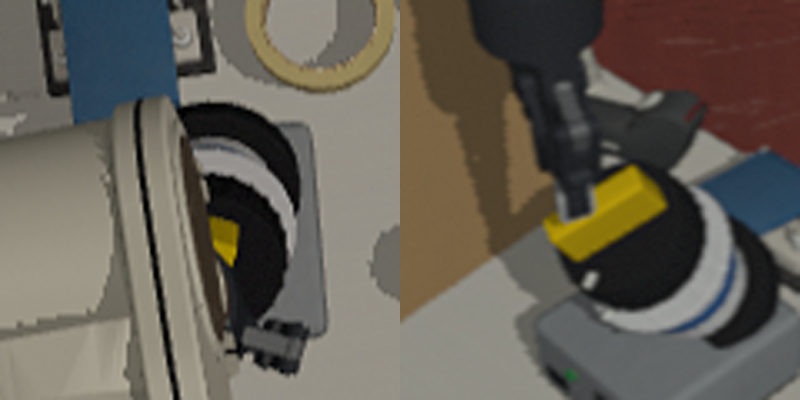

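```bash
python3 -m creep '0.5 0.01 0.025 0.1 0; 0.5 0.01 0.025 0.18 0; 0.5 0.01 0.025 0.2 0; 0.5 0.01 0.025 0.2 0'
python3 -m creep '0.5 0 0 0.05 0; 0.5 0 0 0.1 0; 0.5 0 0 0.1 0'
python3 -c "
from h import *
p=cap(.41);to(*p)"
```

```text
clock: 7.92
eef_pos: [0.4566, 0.0976, 0.2085]
tool_rot: [0.133, 0.991, -0.0, 0.0]
ft_force: [-1.0, -0.6, 0.2]
grip_width: 0.0426
grasp_force: 0.0
clock: 8.3
eef_pos: [0.4559, 0.0976, 0.1925]
tool_rot: [0.133, 0.991, -0.0, -0.001]
ft_force: [0.2, -0.3, 0.5]
grip_width: 0.0423
grasp_force: 0.0
shift [ 0.008 -0.012  0.021] turn -0.001 | t 8.3 pos [0.4559 0.0976 0.1925] tooly 1.304 F [ 0.2 -0.3  0.5] w 0.0423 gf 0.0 j [ 0.21  0.21 -0.19  1.17 -0.    0.48]
```

Straddled without contact. Narrow the jaws and compute the backward (β decreasing) arc.

```bash
python3 -m creep '0.36 0.01 -0.01 0.02 0; 0.36 0.01 -0.01 0.02 0; 0.36 0.01 -0.01 0.02 0'
python3 -c "
from h import *
for b in(.41,.2,0,-.2,-.4,-.6,-.8,-.9):print(b);to(*cap(b))"
```

```text
clock: 8.68
eef_pos: [0.4547, 0.0967, 0.1904]
tool_rot: [0.133, 0.991, 0.0, 0.0]
ft_force: [0.0, 0.3, -0.3]
grip_width: 0.0309
grasp_force: 0.0
0.41
shift [ 0.002 -0.004  0.007] turn -0.001 | t 8.68 pos [0.4547 0.0967 0.1904] tooly 1.304 F [ 0.   0.3 -0.3] w 0.0309 gf 0.0 j [ 0.21  0.21 -0.2   1.16  0.    0.48]
0.2
shift [-0.001 -0.034  0.012] turn -0.06 | t 8.68 pos [0.4547 0.0967 0.1904] tooly 1.304 F [ 0.   0.3 -0.3] w 0.0309 gf 0.0 j [ 0.21  0.21 -0.2   1.16  0.    0.48]
0
shift [-0.009 -0.062  0.013] turn -0.115 | t 8.68 pos [0.4547 0.0967 0.1904] tooly 1.304 F [ 0.   0.3 -0.3] w 0.0309 gf 0.0 j [ 0.21  0.21 -0.2   1.16  0.    0.48]
-0.2
shift [-0.022 -0.089  0.012] turn -0.171 | t 8.68 pos [0.4547 0.0967 0.1904] tooly 1.304 F [ 0.   0.3 -0.3] w 0.0309 gf 0.0 j [ 0.21  0.21 -0.2   1.16  0.    0.48]
-0.4
shift [-0.039 -0.112  0.008] turn -0.227 | t 8.68 pos [0.4547 0.0967 0.1904] tooly 1.304 F [ 0.   0.3 -0.3] w 0.0309 gf 0.0 j [ 0.21  0.21 -0.2   1.16  0.    0.48]
-0.6
shift [-0.059 -0.132  0.001] turn -0.286 | t 8.68 pos [0.4547 0.0967 0.1904] tooly 1.304 F [ 0.   0.3 -0.3] w 0.0309 gf 0.0 j [ 0.21  0.21 -0.2   1.16  0.    0.48]
-0.8
shift [-0.082 -0.147 -0.009] turn -0.347 | t 8.68 pos [0.4547 0.0967 0.1904] tooly 1.304 F [ 0.   0.3 -0.3] w 0.0309 gf 0.0 j [ 0.21  0.21 -0.2   1.16  0.    0.48]
-0.9
shift [-0.095 -0.153 -0.014] turn -0.379 | t 8.68 pos [0.4547 0.0967 0.1904] tooly 1.304 F [ 0.   0.3 -0.3] w 0.0309 gf 0.0 j [ 0.21  0.21 -0.2   1.16  0.    0.48]
```

```bash
python3 -m creep '0.36 0 -0.034 0.01 -0.06; 0.36 -0.005 -0.05 0.01 -0.09; 0.36 -0.01 -0.062 0.01 -0.115; 0.36 -0.015 -0.075 0.01 -0.143; 0.36 -0.022 -0.089 0.01 -0.17; 0.36 -0.03 -0.1 0.01 -0.2; 0.36 -0.039 -0.112 0.008 -0.227; 0.36 -0.048 -0.122 0.005 -0.256; 0.36 -0.059 -0.132 0 -0.286; 0.36 -0.07 -0.14 -0.004 -0.316; 0.36 -0.07 -0.14 -0.004 -0.316'
python3 - <<'E'
from h import *
from workcell import camera,spot_point
to(*cap(-.7))
A,B=[camera(c)[:,:,::-1] for c in('top','scene')]
A=cv2.resize(A[200:320,205:325],(400,400),interpolation=2);B=cv2.resize(B[170:290,195:315],(400,400),interpolation=2)
cv2.imwrite('pics/z3.png',np.hstack([A,B]))
for c in('top','scene'):
  for t in('cap_face','cap_grip'):print([(x['conf'],np.round(x['at'],4)) for x in spot_point(t,c)[:1]])
E
```

```text
clock: 10.05
eef_pos: [0.4591, 0.0741, 0.1909]
tool_rot: [-0.354, 0.935, 0.001, 0.0]
ft_force: [-0.0, 2.4, -0.5]
grip_width: 0.0307
grasp_force: 1.0
shift [ 0.001 -0.004 -0.001] turn -0.0 | t 10.05 pos [0.4591 0.0741 0.1909] tooly 2.296 F [-0.   2.4 -0.5] w 0.0307 gf 1.0 j [ 0.16  0.21 -0.2   1.16  0.   -0.57]
[]
[]
[(0.97, array([0.4951, 0.0882, 0.1617]))]
[(0.74, array([0.4927, 0.0888, 0.1605]))]
```

View pics/z3.png

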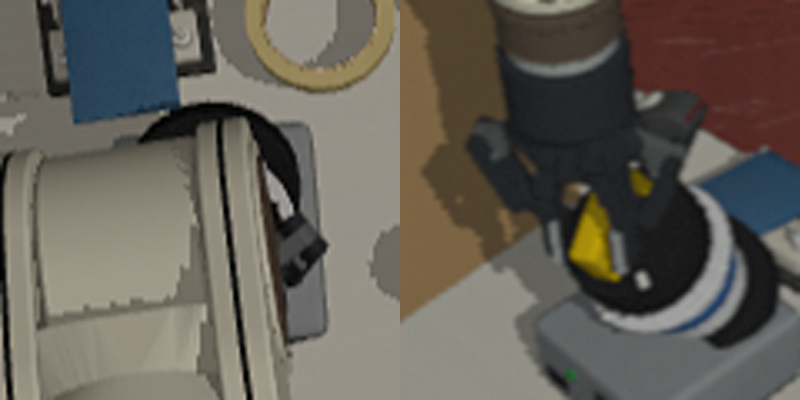

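```bash
python3 -c "
from h import *
to(*cap(-.82));to(*cap(-.6,.0085))"
```

```text
shift [-0.001 -0.019 -0.006] turn -0.038 | t 10.35 pos [0.4592 0.0739 0.191 ] tooly 2.296 F [-0.9  2.2 -1.5] w 0.0308 gf 1.3 j [ 0.16  0.21 -0.2   1.16  0.   -0.57]
shift [-0.023 -0.005  0.053] turn 0.03 | t 10.35 pos [0.4592 0.0739 0.191 ] tooly 2.296 F [-0.9  2.2 -1.5] w 0.0308 gf 1.3 j [ 0.16  0.21 -0.2   1.16  0.   -0.57]
```

```bash
python3 -m creep '0.36 0 -0.01 -0.003 -0.02; 0.36 0 -0.02 -0.006 -0.038; 0.36 0 -0.02 -0.006 -0.038; 0.45 0 -0.01 0 0; 0.45 0 0 0 0.01; 0.45 0 0 0 0.01'
python3 - <<'E'
from h import *
from workcell import camera,spot_point
for c in('scene',):
  camera(c)
  for t in('cap_face','cap_grip'):print([(x['conf'],np.round(x['at'],4)) for x in spot_point(t,c)[:1]])
to(*cap(-.6,.0085))
E
```

```text
clock: 11.1
eef_pos: [0.4593, 0.0734, 0.191]
tool_rot: [-0.34, 0.94, -0.0, 0.0]
ft_force: [0.7, 0.1, 0.4]
grip_width: 0.0385
grasp_force: 0.0
[(0.65, array([0.4922, 0.0878, 0.1601]))]
[(0.89, array([0.4826, 0.0886, 0.1832]))]
shift [-0.024 -0.002  0.053] turn 0.021 | t 11.25 pos [0.4593 0.0735 0.191 ] tooly 2.265 F [-0.4  0.2 -0.5] w 0.0384 gf 0.0 j [ 0.16  0.21 -0.2   1.16 -0.   -0.54]
```

```bash
python3 -m creep '0.45 -0.024 0 0.025 0.02; 0.4 -0.024 0 0.05 0.02; 0.36 -0.024 0 0.053 0.02; 0.36 -0.024 0 0.053 0.02'
python3 -c "
from h import *
for i,b in enumerate(np.arange(-.6,.95,.15)):print(round(b,2),end=' ');to(*cap(b,.0085+.0035*i/10))" | cut -d'|' -f1; python3 -c "
from h import *
to(.45,.09,.18)"
```

```text
clock: 11.75
eef_pos: [0.4619, 0.0759, 0.1829]
tool_rot: [-0.311, 0.951, -0.0, -0.0]
ft_force: [0.1, 0.3, 0.3]
grip_width: 0.0309
grasp_force: 0.0
-0.6 shift [-0.001 -0.003 -0.   ] turn 0.001 
-0.45 shift [-0.004  0.018  0.007] turn 0.045 
-0.3 shift [-0.009  0.038  0.013] turn 0.088 
-0.15 shift [-0.018  0.058  0.018] turn 0.129 
0.0 shift [-0.029  0.077  0.021] turn 0.171 
0.15 shift [-0.042  0.095  0.022] turn 0.212 
0.3 shift [-0.058  0.111  0.021] turn 0.254 
0.45 shift [-0.075  0.124  0.019] turn 0.297 
0.6 shift [-0.094  0.135  0.016] turn 0.341 
0.75 shift [-0.114  0.143  0.011] turn 0.387 
0.9 shift [-0.135  0.148  0.005] turn 0.435 
shift [0.008 0.123 0.02 ] turn 0 | t 11.75 pos [0.4619 0.0759 0.1829] tooly 2.203 F [0.1 0.3 0.3] w 0.0309 gf 0.0 j [ 0.16  0.22 -0.21  1.14 -0.   -0.47]
```

```bash
python3 -m creep '0.36 -0.004 0.018 0.007 0.045; 0.36 -0.009 0.038 0.013 0.088; 0.36 -0.018 0.058 0.018 0.13; 0.36 -0.029 0.077 0.02 0.17; 0.36 -0.042 0.095 0.022 0.212; 0.36 -0.058 0.11 0.021 0.254; 0.36 -0.075 0.124 0.019 0.297; 0.36 -0.094 0.135 0.016 0.341; 0.36 -0.094 0.135 0.016 0.341'
python3 -m creep '0.36 -0.01 0.004 -0.003 0.023; 0.36 -0.02 0.008 -0.005 0.046; 0.36 -0.02 0.008 -0.005 0.046'
python3 - <<'E'
from h import *
from workcell import camera,spot_point
for b in (.75,.9,1.):to(*cap(b,.012))
B=camera('scene')[:,:,::-1]
B=cv2.resize(B[170:290,195:315],(500,500),interpolation=2)
cv2.imwrite('pics/z4.png',B)
for t in('cap_face','cap_grip'):print([(x['conf'],np.round(x['at'],4)) for x in spot_point(t,'scene')[:1]])
E
```

```text
clock: 12.88
eef_pos: [0.4613, 0.1006, 0.1805]
tool_rot: [0.217, 0.976, -0.0, -0.0]
ft_force: [0.2, -0.9, -0.1]
grip_width: 0.0313
grasp_force: 0.2
clock: 13.25
eef_pos: [0.4633, 0.0998, 0.1807]
tool_rot: [0.287, 0.958, -0.001, -0.001]
ft_force: [-3.1, -2.0, -1.2]
grip_width: 0.0308
grasp_force: 1.8
shift [ 0.013  0.019 -0.002] turn 0.001 | t 13.25 pos [0.4633 0.0998 0.1807] tooly 0.989 F [-3.1 -2.  -1.2] w 0.0308 gf 1.8 j [ 0.21  0.24 -0.19  1.14 -0.    0.79]
shift [ 0.012  0.039 -0.01 ] turn 0.048 | t 13.25 pos [0.4633 0.0998 0.1807] tooly 0.989 F [-3.1 -2.  -1.2] w 0.0308 gf 1.8 j [ 0.21  0.24 -0.19  1.14 -0.    0.79]
shift [ 0.009  0.052 -0.016] turn 0.081 | t 13.25 pos [0.4633 0.0998 0.1807] tooly 0.989 F [-3.1 -2.  -1.2] w 0.0308 gf 1.8 j [ 0.21  0.24 -0.19  1.14 -0.    0.79]
[]
[(0.56, array([0.4851, 0.0917, 0.1801]))]
```

View pics/z4.png

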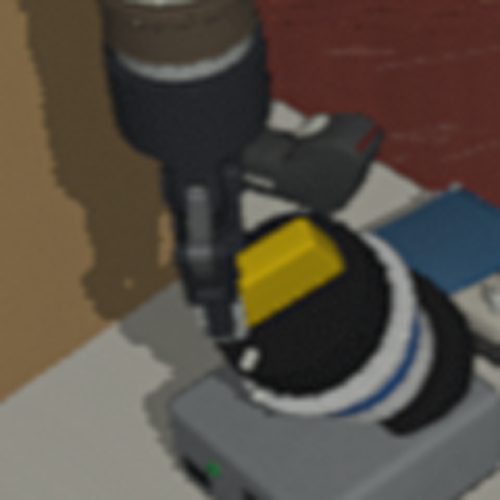

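```bash
python3 -m creep '0.36 0.005 0.015 0 0.015; 0.36 0.007 0.028 0 0.025; 0.36 0.007 0.028 0 0.025'
python3 -m creep '0.36 0 0.01 0 0.01; 0.36 0 0.02 0 0.02; 0.36 0 0.02 0 0.02'
python3 - <<'E'
from h import *
to(*cap(.9,.012))
E
```

```text
clock: 13.78
eef_pos: [0.4662, 0.1049, 0.1815]
tool_rot: [0.325, 0.946, 0.0, 0.0]
ft_force: [-3.1, -0.9, 0.5]
grip_width: 0.0307
grasp_force: 1.4
clock: 14.15
eef_pos: [0.467, 0.1055, 0.1812]
tool_rot: [0.356, 0.935, -0.002, -0.0]
ft_force: [-5.8, -6.0, 2.1]
grip_width: 0.0308
grasp_force: 4.1
shift [ 0.011 -0.007 -0.007] turn 0.002 | t 14.15 pos [0.467  0.1055 0.1812] tooly 0.844 F [-5.8 -6.   2.1] w 0.0308 gf 4.1 j [ 0.22  0.25 -0.18  1.15 -0.    0.95]
```

```bash
python3 -m creep '0.36 0 0.01 0 0; 0.36 0 0.02 0 0; 0.36 0 0.02 0 0'
python3 -m creep '0.45 0 -0.015 0 0; 0.5 0 -0.03 0 -0.01; 0.5 0 -0.03 -0.1 -0.01; 0.5 0 -0.03 -0.4 -0.01; 0.5 0 -0.03 -0.8 -0.01; 0.5 0 -0.03 -0.8 -0.01'
python3 -c "
from h import *
to(.4,0,.3)"
```

```text
clock: 14.52
eef_pos: [0.4672, 0.1062, 0.1809]
tool_rot: [0.356, 0.935, -0.004, -0.001]
ft_force: [-9.7, -10.0, 6.1]
grip_width: 0.0307
grasp_force: 7.1
clock: 15.28
eef_pos: [0.4706, 0.1069, 0.3071]
tool_rot: [0.34, 0.941, 0.004, 0.006]
ft_force: [0.2, -0.1, -0.0]
grip_width: 0.0425
grasp_force: 0.0
shift [-0.093 -0.849  0.038] turn 0 | t 15.28 pos [0.4706 0.1069 0.3071] tooly 0.878 F [ 0.2 -0.1 -0. ] w 0.0425 gf 0.0 j [0.22 0.18 0.07 1.44 0.   0.92]
```

```bash
python3 -m creep '1 -0.05 -0.4 0 0; 1 -0.09 -0.8 0 0; 1 -0.09 -0.95 0 0; 1 -0.09 -0.95 0 0'
python3 - <<'E'
from h import *
from workcell import camera,spot_point
ims={}
for c in('top','scene'):
    ims[c]=camera(c)[:,:,::-1];cv2.imwrite(f'pics/{c}5.png',ims[c])
    for t in('cap_face','cap_grip','stop_top'):print(c,t,[(x['conf'],np.round(x['at'],4)) for x in spot_point(t,c)[:1]])
A=cv2.resize(ims['top'][215:315,225:315],(400,444),interpolation=2);B=cv2.resize(ims['scene'][210:310,225:325],(400,444),interpolation=2)
cv2.imwrite('pics/z5.png',np.hstack([A,B]))
to(.483,-.140,.2)
E
python3 fit.py 5 .095
```

```text
clock: 15.78
eef_pos: [0.3859, -0.0131, 0.3013]
tool_rot: [0.341, 0.94, 0.0, 0.001]
ft_force: [0.7, -0.2, -0.3]
grip_width: 0.0853
grasp_force: 0.0
top cap_face [(0.95, array([0.4926, 0.0942, 0.1632]))]
top cap_grip [(0.76, array([0.4824, 0.0952, 0.1817]))]
top stop_top [(0.79, array([ 0.4891, -0.1353,  0.1056]))]
scene cap_face [(0.57, array([0.4914, 0.0902, 0.1609]))]
scene cap_grip [(0.83, array([0.485 , 0.0921, 0.1796]))]
scene stop_top [(0.55, array([ 0.4828, -0.1338,  0.1066]))]
shift [-1.041 -0.247  0.674] turn 0 | t 16.18 pos [ 0.3865 -0.0118  0.3011] tooly 0.878 F [ 0.  -0.1 -0.3] w 0.0854 gf 0.0 j [-0.03 -0.   -0.15  1.42  0.    0.66]
grip,psi,phi [ 0.4816  0.0892  0.1775  0.0975 -0.6988] cost 0.17743032842402007 [np.int64(513), np.int64(548)]
```

View pics/z5.png

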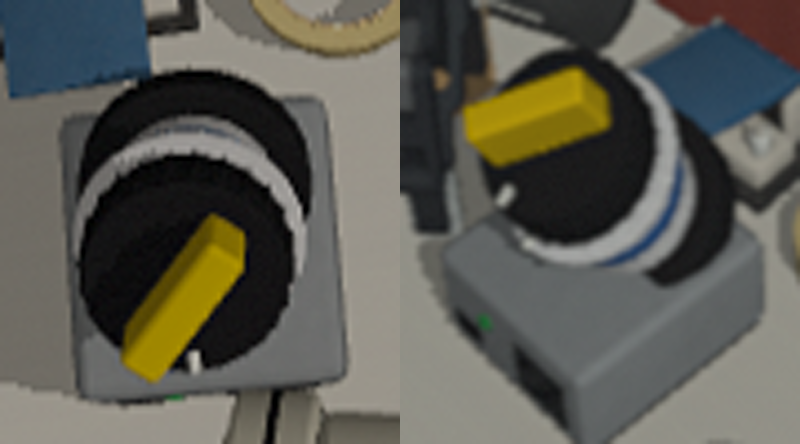

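Run:
```python
from h import *
L=lean(.095);a=L.apply([0,0,1]);G=np.array([.4818,.0892,.1778])
for al in(0,.1,.2,.3):
    X=G-.022*a+.040*L.apply([-np.cos(al),-np.sin(al),0])
    t=(proj('top',X)[0]-[225,215])*400/90;s=(proj('scene',X)[0]-[225,210])*[4,4.44]+[400,0];print(al,t.round(),s.round())
```

```text
0 [194. 358.] [504. 195.]
0.1 [203. 357.] [509. 199.]
0.2 [212. 355.] [514. 202.]
0.3 [220. 353.] [520. 205.]
```

```bash
python3 -m creep '1 -0.35 -0.08 0 0; 1 -0.7 -0.17 0.1 0; 1 -1 -0.24 0.3 0; 1 -1 -0.24 0.6 0; 1 -1 -0.24 0.67 0; 1 -1 -0.24 0.67 0'
python3 -c "
from h import *
to(.483,-.140,.095)"
```

```text
clock: 16.92
eef_pos: [0.4781, -0.1355, 0.2008]
tool_rot: [0.34, 0.94, -0.0, -0.001]
ft_force: [-0.2, 0.8, 0.5]
grip_width: 0.0854
grasp_force: 0.0
shift [-0.045 -0.002  0.705] turn 0 | t 16.93 pos [ 0.4781 -0.1355  0.2008] tooly 0.877 F [-0.2  0.8  0.5] w 0.0854 gf 0.0 j [-0.28  0.27 -0.1   1.2   0.    0.42]
```

```bash
python3 -m creep '1 -0.04 0.01 0.2 0; 1 -0.04 0.01 0.45 0; 1 -0.04 0.01 0.6 0; 1 -0.04 0.01 0.7 0; 1 -0.04 0.01 0.705 0'
python3 -m creep '0.72 0 0 0 0; 0.66 0 0 0 0; 0.66 0 0 0 0;0.66 0 0 0 0'
python3 -c "
from h import *
to(.484,-.138,.095)"
```

```text
clock: 17.55
eef_pos: [0.4843, -0.1385, 0.0956]
tool_rot: [0.34, 0.94, 0.0, 0.0]
ft_force: [-0.5, -0.5, -0.5]
grip_width: 0.0854
grasp_force: 0.0
clock: 18.05
eef_pos: [0.4841, -0.1388, 0.0954]
tool_rot: [0.34, 0.94, 0.0, 0.0]
ft_force: [-0.0, 0.4, 0.3]
grip_width: 0.0569
grasp_force: 0.0
shift [0.004 0.004 0.003] turn 0 | t 18.05 pos [ 0.4841 -0.1388  0.0954] tooly 0.876 F [-0.   0.4  0.3] w 0.0569 gf 0.0 j [-0.28  0.37 -0.25  0.95 -0.    0.42]
```

```bash
python3 -m creep '0.45 0 0 0 0; 0.45 0 0 0 0; 0.45 0 0 0 0; 0.45 0 0 0 0.05; 0.45 0 0 0 0.1; 0.45 0 0 0 0.15; 0.45 0 0 0 0.2; 0.45 0 0 0 0.25; 0.45 0 0 0 0.3; 0.45 0 0 0 0.33; 0.45 0 0 0 0.33'
python3 -c "
from h import *
to(.484,-.138,.095)"
```

```text
clock: 19.42
eef_pos: [0.484, -0.1391, 0.0955]
tool_rot: [0.761, 0.648, -0.0, 0.0]
ft_force: [-2.7, -1.3, 5.9]
grip_width: 0.0511
grasp_force: 61.5
shift [ 0.007 -0.001  0.003] turn 0 | t 19.43 pos [ 0.484  -0.1391  0.0955] tooly -0.16 F [-2.7 -1.3  5.9] w 0.0511 gf 61.5 j [-0.28  0.37 -0.25  0.95 -0.    1.45]
```

```bash
python3 -m creep '1 0 0 0 0; 1 0 0 0 0; 1 0 0 0 0; 1 0 0 0 0; 1 0 0 -0.2 0; 1 0 0 -0.5 0; 1 0 0 -0.9 0; 1 0 0 -1 0; 1 0 0 -1 0'
python3 -m creep '1 0 0 -0.3 0; 1 0 -0.1 -0.3 0;1 0.4 -0.4 -0.3 0; 1 0.8 -0.8 -0.3 0; 1 0.8 -0.8 -0.3 0'
python3 - <<'E'
from h import *
from workcell import camera,spot_point
to(.3,0,.3)
for c in('top','scene'):
    im=camera(c)[:,:,::-1];cv2.imwrite(f'pics/{c}6.png',im)
    for t in('cap_face','stop_top'):print(c,t,[(x['conf'],np.round(x['at'],4)) for x in spot_point(t,c)[:1]])
E
```

```text
clock: 20.55
eef_pos: [0.4845, -0.1388, 0.2459]
tool_rot: [0.761, 0.648, 0.001, 0.001]
ft_force: [0.2, 0.1, -0.6]
grip_width: 0.0855
grasp_force: 0.0
clock: 21.18
eef_pos: [0.3816, 0.0005, 0.2876]
tool_rot: [0.761, 0.649, -0.002, -0.002]
ft_force: [-0.2, 0.3, 0.7]
grip_width: 0.0852
grasp_force: 0.0
shift [-0.089 -0.537 -0.08 ] turn 0 | t 21.18 pos [0.3816 0.0005 0.2876] tooly -0.159 F [-0.2  0.3  0.7] w 0.0852 gf 0.0 j [ 0.   -0.01 -0.19  1.39  0.    1.73]
top cap_face [(0.75, array([0.4949, 0.0936, 0.1643]))]
top stop_top [(0.9, array([ 0.4896, -0.1408,  0.115 ]))]
scene cap_face [(0.82, array([0.492 , 0.0879, 0.1589]))]
scene stop_top [(0.9, array([ 0.4849, -0.1369,  0.1103]))]
```

View pics/scene6.png

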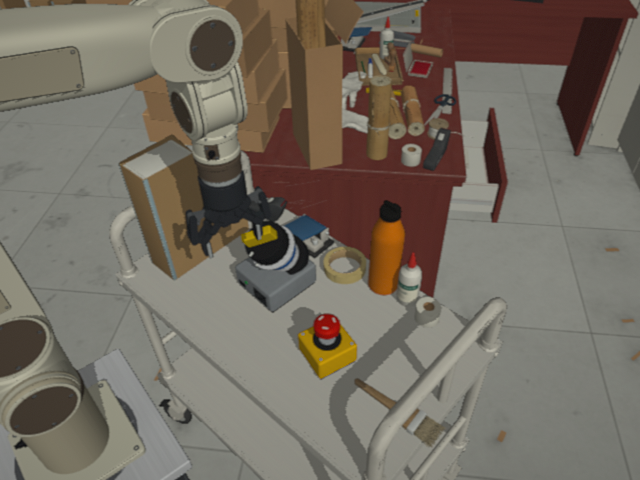

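Run:
```python
from h import *
for k in '0156':
  for c,(u,v) in {'scene':(326,325)}.items():
    h=cv2.cvtColor(cv2.imread(f'pics/{c}{k}.png'),cv2.COLOR_BGR2HSV)
    m=(cv2.inRange(h,(0,150,60),(8,255,255))|cv2.inRange(h,(172,150,60),(180,255,255)))[v-30:v+30,u-30:u+30]
    y,x=np.nonzero(m);print(k,y.min()+v-30,y.max()+v-30,y.mean()+v-30,x.mean()+u-30)
```

```text
0 314 338 326.84322033898303 326.3093220338983
1 317 340 329.20754716981133 326.42976939203356
5 317 340 329.1966527196653 326.4560669456067
6 314 338 326.90736842105264 326.3936842105263
```

Button was down in pictures 1 and 5 and is up again in 6; the cap is home. I'll hand the job in.

```bash
python3 -c "
from workcell import ticket
print(ticket.job_done())"
```

```text
the job is handed in; nothing more can be done
None
```

The job is handed in, finished at about 21 s of the 72 s allowed: I pressed the stop button until it caught, turned the cap back until it dropped into its thread, screwed it home to its stop, then twisted the button until it popped up; the last pictures show the cap low with its marks aligned and the button back at its starting height.

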